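# Pack the lemon and click the lunch box shut

## Robot

A 6-joint arm with a two-finger parallel gripper is mounted at the origin on a cart in front of the work surface, level with it; the furniture and walls round the work are solid. World frame = base frame: x ahead of the robot, y to its left, z up, the work surface at z = 0. Lengths are in m, angles in rad, forces in N, time in s.
With the tool pointing down it reaches from about 0.3 to 0.775 m from the base axis. Payload 14.6 kg.
Tool frame: the origin (TCP) lies between the finger pads; the fingertips stand 14 mm ahead of it and the grasp point (between the pads) lies 5 mm behind it; z points along the fingers, y is the line along which they close (so a half turn about z gives the same grasp; the last joint's range is limited). The gripper opens to 94 mm and grips with 3 to 60 N. Pads are 16 mm wide; open, the fingers measure 119 mm over their backs; the gripper's body (75 mm by 177 mm) begins 78 mm behind the grasp point.
Start: joints at [-1.259, 0.3, 1.521, -0, 1.321, -0.067], TCP at [0.203, -0.511, 0.219] pointing down, gripper open.
Joint ranges: [-3.03, 3.03], [-0.79, 2.21], [0.23, 2.52], [-1.04, 4.18], [0, 3.07], [-2.55, 2.55]. Speed limits (rad/s): [2.22, 2.22, 2.57, 3.14, 3.14, 3.14].

## Interface

Orientations are given as [roll, pitch, yaw] about the fixed x, y, z axes, in that order (R = Rz(yaw) Ry(pitch) Rx(roll)).
In Python, from station import ctrl gives the robot as it stands. The module is installed in compiled form; this text tells all that it offers.
- The arm moves only by the tool move_arm, never from a script. Its argument "targets" is a list of rows, each a list of 7 numbers: the opening, from -1 (shut) to 1 (fully open), then the shift along the tool's x, y, z in units of 50 mm (1.0 is 50 mm), then the turn, a rotation vector about the tool's x, y, z in rad. A call has 1 to 12 rows; each row is the pose to reach, as a shift and turn from the pose commanded when the call began, along the tool's axes at that moment; what a row does not reach only later rows make up. A row lasts 1/10 s, in which the tool goes at most 50 mm and 8.59 degrees, less where a joint would pass 70% of its speed; a pose out of reach is approached as far as the arm can. A call with a gripper value outside its range is refused whole. The fingers move at their own pace and stop on an object; "grip_force" is the grip in N (left out, the last holds). Time passes only in rows, so rows that repeat a pose let the fingers close. It gives the time, the measured TCP pose, the force, the opening and the grip force at its end, in the units of the state.
- ctrl.get_obs(): the state, without advancing time (a new reading comes with each control period).
- ctrl.camera(name): name is "scene" or "top"; returns (picture, depth): 480x640x3 uint8, red, green, blue; 480x640 float32, m along the optical axis (not along the pixel's ray), 0 where there is no reading.
- ctrl.camera_params(name): a dict with "intrinsics" (3x3 intrinsics, pixels), "rvec" (rotation vector, rad) and "tvec" (3), from world to camera coordinates, as OpenCV has them. Camera axes: x right, y down, z forward; pixel columns grow to the right and rows downward; lengths in m; the calibration is good to about 2 mm. A picture is of the moment at which its call begins. camera_params takes no time and is no camera call.
- ctrl.hand_in(): hands the job in; it is judged then, once.
Trained networks look in the newest picture that a camera, given by its name, has taken for a name from the list of things; names that differ only in an ending like _2 or _b are one class to them, and where a whole thing is asked for, a point or a joint stands for the part that bears it (a point fixed in the world has none). Each returns a list of dicts, best first, with "score" (0 to 1); they miss things now and then, are a little off and sometimes report something else, mostly with a low value. They report only what shows in the picture. A call takes as long as a camera call.
- ctrl.cut_out(camera, target): "region" (480x640 bool, what is visible of it) and "point" ([column, row] in pixels, amid what is visible of it).
- ctrl.tip_of(camera, target): "point" ([column, row] in pixels: a listed point, or the origin of a listed thing).
The state is a dict: "time_s": time; "qpos": joint angles; "joint_vel": joint speeds; "tau": joint torques, N m; "ee_pos": TCP position; "eef_rot": TCP orientation; "force": force on the tool from outside, world axes, zero at the start; "moment": the same for the moment, N m; "grip_width": finger opening in m; "grip_force": force on a finger pad.
Only numpy, scipy, OpenCV 4.12 (cv2) and the standard library are available. Lean on these libraries where they do the work, as an engineer would, in place of code of your own. Each camera call takes 0.05 s, during which the arm holds its last target. There are 200 camera calls.

## Task

First take the fork that lies across the open lunch box and lay it on the plate. Then put the lemon in the lunch box and fold the lid over, pressing down its free edge until the spring catch clicks and the lid is fully shut. Leave the glass, the spice jar, the salt shaker and the milk carton standing where they are.

Things in the scene. Friction and masses are not known exactly. Their poses are not given: they have to be found in the camera images.
- lunchbox: plain metal lunch box with hinged lid, fixed to the table. Origin: centre of its underside. Its own x runs from front wall (catch) to rear wall (hinge), y along its length, z up. Walls outside 130 (x) by 200 mm (y), rim at 64 mm, walls and floor 4 mm thick, one compartment 122 x 192 x 60 mm. The spring catch sits in the middle of the front wall, below the rim.
- lid (a joint): angle of the lunch box's lid (rad): 0 fully shut (flat on the rim), 1.57 upright, stop at 2.05 leaning back; starts at 1.7 to 2.0. The hinge is stiff: the lid stays where it is left (2 to 3 N at the free edge moves it). Closing, it meets the spring catch at about 0.10 and stops there; about 8 to 15 N down on the free edge drives it past the catch, which holds it at 0 to 0.01.
- lid_hinge (a point): point on the hinge axis, 14 mm behind the rear wall, mid-length, 64 mm above the table and 79 mm behind the lunch box's centre (its own +x). The axis runs along the lunch box's y. The lid's underside turns about it.
- lid_edge (a point): point on the lid's outer face (the top face when shut, then 70 mm above the table), mid-width, 155 mm from the hinge and 2 mm inside the free edge; moves with the lid. The lid is a flat plate 157 mm from hinge to free edge, 204 mm wide, 6 mm thick, with a 1.4 mm raised panel in the middle. A tongue 50 mm wide hangs 28 mm down from its free edge and goes outside the front wall.
- fork: metal table fork, 193 x 26 x 15 mm (slightly arched), long side along its x, origin at the centre of its underside. It starts lying loose across the box, resting on the front and rear rims (underside about 63 mm above the table), and sticks out over the front.
- plate: round cream plate, 200 mm across, rim 22 mm high, loose on the table; origin at the centre of its underside.
- lemon: yellow lemon, 71 x 53 x 51 mm, long side along its x, origin at the centre of its underside; lies loose on the table among the glass and jars.
- tea_glass: waisted clear tea glass, 61 mm across, 88 mm high, origin at the centre of its underside. Bystander, loose, near one end of the lemon.
- spice_jar: spice jar with a red cap, 45 mm across, 106 mm high, origin at the centre of its underside. Bystander, loose, near the other end of the lemon.
- salt_shaker: salt shaker with a metal cap, 44 mm across, 90 mm high, origin at the centre of its underside. Bystander, loose, beside the lemon.
- milk_carton: tall milk carton, 69 x 100 mm, 212 mm high, origin at the centre of its underside. Bystander, loose, behind the plate as seen from the robot.

How it is judged:
On the way, in this order (a step that is already met when the one before it is completed fails the run):
1. the fork lies on the plate, released (horizontal distance between fork and plate below 0.07 m and z of fork in the frame of plate between 0.003 and 0.05 m and contact force between the fingers and fork below 0.05 N), for 0.2 s.
2. the lemon lies in the lunch box, released (x of lemon in the frame of lunchbox between -0.061 and 0.061 m and y of lemon in the frame of lunchbox between -0.096 and 0.096 m and z of lemon in the frame of lunchbox below 0.06 m and contact force between the fingers and lemon below 0.05 N), for 0.2 s.
3. the lid is pressed down past its catch (value of joint lid below 0.03 rad), for 0.2 s.
At the end, for the whole second after the job is handed in: The lid is shut behind its catch (angle under 0.03 rad), the lemon is inside the lunch box, and the fork lies at rest on the plate (its middle within 70 mm of the plate's centre) (value of joint lid below 0.03 rad and x of lemon in the frame of lunchbox between -0.061 and 0.061 m and y of lemon in the frame of lunchbox between -0.096 and 0.096 m and z of lemon in the frame of lunchbox below 0.06 m and horizontal distance between fork and plate below 0.07 m and z of fork in the frame of plate between 0.003 and 0.05 m and linear speed of fork below 0.05 m/s); the robot touches nothing.
It fails at once if the tea glass is tipped or shifted by more than 40 mm (angle between tea_glass's own z axis and vertical above 0.5 rad or distance of tea_glass from where it was at the start of the episode above 0.04 m).
It fails at once if the spice jar is tipped or shifted by more than 40 mm (angle between spice_jar's own z axis and vertical above 0.5 rad or distance of spice_jar from where it was at the start of the episode above 0.04 m).
It fails at once if the salt shaker is tipped or shifted by more than 40 mm (angle between salt_shaker's own z axis and vertical above 0.5 rad or distance of salt_shaker from where it was at the start of the episode above 0.04 m).
It fails at once if the milk carton is tipped or shifted by more than 40 mm (angle between milk_carton's own z axis and vertical above 0.5 rad or distance of milk_carton from where it was at the start of the episode above 0.04 m).
It also fails if it takes over 72 s, if anything falls off the work surface, if the arm or the gripper's body presses on something with over 40 N, if the wrist force passes 120 N, or if a joint passes its speed limit or range.

## Working session

There is one attempt and no reset: what is moved stays moved. The work goes in short steps, Python scripts to look and compute and a tool call to move; the robot and the scene stay as the last step left them, time stands still between calls to the robot, and variables do not carry over. Pictures are saved under pics/ and viewed, at most 10 in all, crops included, and the job is handed in when it is done.

Besides the shell and the picture viewer there is one more tool, called after "Emit:" by a JSON object that holds its "fn" and its "kwargs". move_arm: Moves the arm, as the interface text tells. Its arguments: {"type":"object","properties":{"targets":{"type":"array"},"grip_force":{"type":"number"}},"required":["targets"]}

```bash
mkdir -p pics
cat > h.py <<'E'
import numpy as np, cv2
from station import ctrl
def cam(n):
    p=ctrl.camera_params(n); R=cv2.Rodrigues(np.array(p["rvec"],float))[0]
    return np.array(p["intrinsics"]),R,np.array(p["tvec"],float).ravel()
def cloud(n,d):
    K,R,t=cam(n); v,u=np.indices(d.shape)
    P=np.stack([(u-K[0,2])/K[0,0]*d,(v-K[1,2])/K[1,1]*d,d],-1)
    W=(P-t)@R; W[d<=0]=np.nan; return W
def ray(n,uv,z):
    K,R,t=cam(n); r=R.T@np.linalg.inv(K)@np.array([uv[0],uv[1],1.]); c=-R.T@t
    return c+r*(z-c[2])/r[2]
def save(n,im): cv2.imwrite("pics/"+n+".png",im[:,:,::-1])
E
python3 - <<'E'
from h import *
np.set_printoptions(precision=3,suppress=True)
o=ctrl.get_obs(); print(o["ee_pos"],o["eef_rot"],o["grip_width"],o["force"])
for c in("scene","top"):
    im,d=ctrl.camera(c); save(c+"0",im); W=cloud(c,d)
    np.savez(c+"0.npz",W=W,im=im)
    for n in("lunchbox","lid","fork","plate","lemon","tea_glass","spice_jar","salt_shaker","milk_carton"):
        r=ctrl.cut_out(c,n)
        for q in r[:2]:
            P=W[q["region"]]; P=P[~np.isnan(P[:,0])]
            if len(P)<5: continue
            print(c,n,round(q["score"],2),np.round(q["point"]),len(P),"med",np.median(P,0),"lo",np.percentile(P,3,0),"hi",np.percentile(P,97,0))
    for n in("lid_edge","lid_hinge","lunchbox"):
        for q in ctrl.tip_of(c,n)[:1]: print(c,n,q)
E
```

```text
[ 0.203 -0.511  0.219] [-3.14  -0.     0.379] 0.09410657570823032 [-0.217 -0.128 -0.05 ]
scene lunchbox 0.59 [311. 208.] 8038 med [ 0.583 -0.013  0.062] lo [ 0.446 -0.114  0.001] hi [0.622 0.087 0.218]
scene lid 0.93 [303. 180.] 3696 med [ 0.605 -0.016  0.147] lo [ 0.588 -0.119  0.067] hi [0.624 0.074 0.221]
scene fork 0.8 [350. 231.] 268 med [ 0.448 -0.035  0.068] lo [ 0.401 -0.074  0.005] hi [ 0.577 -0.025  0.078]
scene plate 0.65 [224. 351.] 5826 med [0.437 0.376 0.011] lo [0.35  0.288 0.004] hi [0.523 0.462 0.022]
scene spice_jar 0.59 [413. 149.] 573 med [ 0.537 -0.381  0.067] lo [ 0.522 -0.415  0.002] hi [ 0.563 -0.37   0.109]
scene salt_shaker 0.71 [400. 190.] 344 med [ 0.469 -0.25   0.053] lo [ 0.456 -0.268  0.012] hi [ 0.488 -0.24   0.089]
scene lid_edge {'point': [295.7, 151.3], 'score': 0.59}
scene lid_hinge {'point': [304.9, 204.6], 'score': 0.57}
scene lunchbox {'point': [323.1, 237.4], 'score': 0.63}
top lunchbox 0.84 [337. 223.] 5307 med [ 0.567 -0.012  0.044] lo [ 0.451 -0.11  -0.002] hi [0.621 0.081 0.221]
top lid 0.7 [344. 195.] 1819 med [ 0.605 -0.019  0.154] lo [ 0
[... 330 characters left out ...]
 0.029] hi [ 0.472 -0.367  0.055]
top tea_glass 0.74 [188. 207.] 1656 med [0.578 0.389 0.193] lo [0.561 0.351 0.021] hi [0.624 0.442 0.21 ]
top tea_glass 0.69 [459. 294.] 471 med [ 0.353 -0.361  0.046] lo [ 0.325 -0.38   0.002] hi [ 0.377 -0.325  0.09 ]
top spice_jar 0.85 [470. 227.] 372 med [ 0.539 -0.384  0.1  ] lo [ 0.523 -0.408  0.014] hi [ 0.562 -0.369  0.112]
top salt_shaker 0.61 [423. 254.] 217 med [ 0.47  -0.253  0.077] lo [ 0.456 -0.271  0.018] hi [ 0.49  -0.239  0.092]
top milk_carton 0.81 [186. 206.] 1653 med [0.579 0.389 0.194] lo [0.561 0.351 0.021] hi [0.624 0.442 0.21 ]
top lid_edge {'point': [342.8, 187.2], 'score': 0.87}
top lid_hinge {'point': [338.9, 209.2], 'score': 0.68}
```

View pics/top0.png

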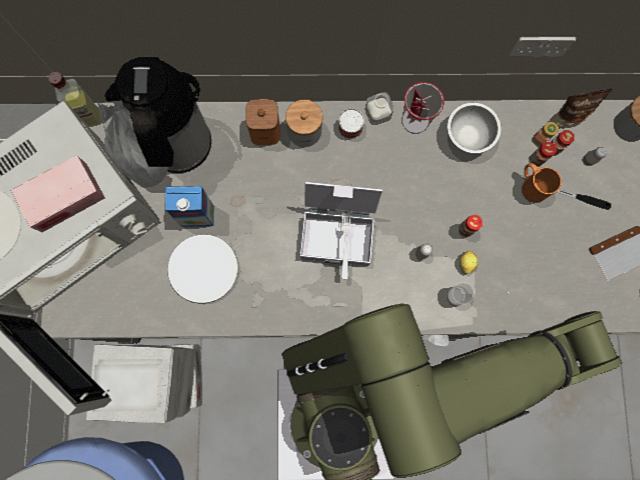

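View pics/scene0.png

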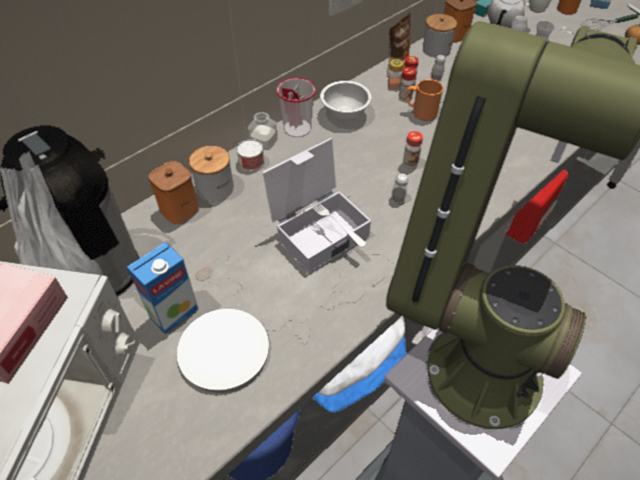

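Run:
```python
from h import *
np.set_printoptions(precision=3,suppress=True)
W=np.concatenate([np.load(c+"0.npz")["W"].reshape(-1,3) for c in("scene","top")])
W=W[~np.isnan(W[:,0])]
def box(lo,hi): return W[((W>lo)&(W<hi)).all(1)]
# fork: above rim, x slices
P=box([.36,-.1,.066],[.58,.05,.095])
for a in np.arange(.36,.58,.02):
    q=P[(P[:,0]>=a)&(P[:,0]<a+.02)]
    if len(q): print("fork %.2f"%a,len(q),np.median(q,0),q[:,1].min(),q[:,1].max())
L=box([.40,-.43,.015],[.50,-.33,.065]); 
top=L[L[:,2]>.03]; r=cv2.minAreaRect(top[:,:2].astype(np.float32)*1000); print("lemon",len(top),r,top.max(0),top.min(0))
xy=(L[:,:2]-np.mean(L[:,:2],0)); print(np.linalg.eigh(np.cov(xy.T)))
for n,c in(("glass",(.355,-.36)),("spice",(.54,-.39)),("salt",(.473,-.255))):
    q=box([c[0]-.05,c[1]-.05,.07],[c[0]+.05,c[1]+.05,.12]); print(n,len(q),q.min(0),q.max(0),cv2.minEnclosingCircle(q[:,:2].astype(np.float32)))
# plate
q=box([.32,.26,.014],[.55,.5,.028]); print("plate",cv2.minEnclosingCircle(q[:,:2].astype(np.float32)))
# lid
q=box([.58,-.15,.1],[.66,.12,.24]); c=q.mean(0); n=np.linalg.svd(q-c,full_matrices=0)[2][2]; print("lid",c,n,q[:,2].max(),q[:,1].min(),q[:,1].max())
q=box([.43,-.13,.055],[.6,.1,.066]); print("rim",cv2.minAreaRect(q[:,:2].astype(np.float32)*1000))
```

```text
fork 0.38 18 [ 0.398 -0.03   0.07 ] -0.03884579239368208 -0.020805979458293676
fork 0.40 67 [ 0.41  -0.03   0.069] -0.040131610634116785 -0.020714163538941222
fork 0.42 75 [ 0.43  -0.03   0.072] -0.09975997190122038 -0.022949657772367897
fork 0.44 101 [ 0.45  -0.032  0.072] -0.0915433802311216 0.04989342585801502
fork 0.46 53 [ 0.469 -0.033  0.076] -0.03927274625663724 -0.027158203805693667
fork 0.48 34 [ 0.49  -0.033  0.078] -0.0379934045799513 -0.03014279101564549
fork 0.50 25 [ 0.508 -0.034  0.078] -0.03906723448103828 -0.03066146350042754
fork 0.52 47 [ 0.533 -0.036  0.069] -0.04526457406292123 -0.025862702764112618
fork 0.54 22 [ 0.546 -0.036  0.067] -0.048372337698080366 -0.02342002515948212
fork 0.56 54 [ 0.574 -0.04   0.068] -0.09527689024429865 0.04123052002455243
lemon 297 ((445.3049621582031, -387.7767333984375), (54.157073974609375, 56.93345642089844), 32.68666076660156) [ 0.479 -0.362  0.059] [ 0.412 -0.415  0.03 ]
EighResult(eigenvalues=array([0., 0.]), eigenvectors=array([[-0.074, -0.997],
       [-0.997,  0.074]]))
glass 161 [ 0.322 -0.385  0.07 ] [ 0.381 -0.323  0.098] ((0.34955546259880066, -0.35362863540649414), 0.03178275004029274)
spice 541 [ 0.52  -0.419  0.07 ] [ 0.567 -0.368  0.117] ((0.543858528137207, -0.394320011138916), 0.026777194812893867)
salt 239 [ 0.458 -0.275  0.07 ] [ 0.491 -0.243  0.096] ((0.4735344350337982, -0.2594269812107086), 0.017462046816945076)
plate ((0.4365600645542145, 0.37537866830825806), 0.10225711017847061)
lid [ 0.608 -0.019  0.167] [-0.989  0.11   0.095] 0.23023867228587566 -0.12897272273333013 0.0810110770265892
rim ((520.7736206054688, -12.504150390625), (202.65322875976562, 158.71998596191406), 83.76382446289062)
```

The top view shows the box amid the bench (337,223), with the fork across its right half and the handle toward the robot (345,275). The plate is at (202,268) with the carton behind it. The lemon is at (469,262), with the spice jar above it, the glass below and the salt shaker to the left. The scene view agrees and shows the lid leaning back with its tongue at (302,155).

```bash
cat >> h.py <<'E'
from scipy.spatial.transform import Rotation as Ro
np.set_printoptions(precision=3,suppress=True)
def rows(goals):
    """goals: (x,y,z,yaw[,pitch]) TCP world, tool down; prints shift (50mm units) and rotvec"""
    o=ctrl.get_obs(); p=np.array(o["ee_pos"]); R=Ro.from_euler("xyz",o["eef_rot"])
    print("at",o["time_s"],p,o["eef_rot"],"w",o["grip_width"],"F",o["force"],o["grip_force"])
    for g in goals:
        G=Ro.from_euler("xyz",[np.pi,g[4] if len(g)>4 else 0,g[3]])
        print(g,R.inv().apply(np.array(g[:3])-p)/.05,(R.inv()*G).as_rotvec())
E
python3 - <<'E'
from h import *
rows([(.487,-.034,.2,-.055),(.487,-.034,.069,-.055)])
E
```

```text
at 1.3 [ 0.203 -0.511  0.219] [-3.142  0.     0.379] w 0.09412109769555937 F [ 0.044 -0.522  0.146] 0.0
(0.487, -0.034, 0.2, -0.055) [ 8.798 -6.766  0.389] [-0.     0.     0.434]
(0.487, -0.034, 0.069, -0.055) [ 8.798 -6.766  3.009] [-0.     0.     0.434]
```

Emit:
{"fn": "move_arm", "kwargs": {"targets": [[1,8.8,-6.77,0.4,0,0,0.434],[1,8.8,-6.77,0.4,0,0,0.434],[1,8.8,-6.77,0.4,0,0,0.434],[1,8.8,-6.77,0.4,0,0,0.434],[1,8.8,-6.77,0.4,0,0,0.434],[1,8.8,-6.77,0.4,0,0,0.434],[1,8.8,-6.77,0.4,0,0,0.434],[1,8.8,-6.77,0.4,0,0,0.434],[1,8.8,-6.77,0.4,0,0,0.434],[1,8.8,-6.77,0.4,0,0,0.434],[1,8.8,-6.77,0.4,0,0,0.434],[1,8.8,-6.77,0.4,0,0,0.434]]}}

```text
time_s: 2.5
ee_pos: [0.4884, -0.0302, 0.1992]
eef_rot: [-3.141, -0.0, -0.051]
force: [-0.5, -0.2, 0.6]
grip_width: 0.094
grip_force: 0.0
```

Run:
```python
from h import *
rows([(.487,-.034,.069,-.055)])
```

```text
at 2.5 [ 0.488 -0.03   0.199] [-3.141 -0.    -0.051] w 0.0940269958595962 F [-0.475 -0.213  0.593] 0.0
(0.487, -0.034, 0.069, -0.055) [-0.023  0.079  2.604] [-0.    -0.     0.004]
```

Emit:
{"fn": "move_arm", "kwargs": {"targets": [[1,0,0.04,0.9,0,0,0],[1,0,0.04,1.8,0,0,0],[1,0,0.04,2.6,0,0,0],[1,0,0.04,2.6,0,0,0],[-1,0,0.04,2.6,0,0,0],[-1,0,0.04,2.6,0,0,0],[-1,0,0.04,2.6,0,0,0],[-1,0,0.04,2.6,0,0,0],[-1,0,0.04,2.6,0,0,0],[-1,0,0.04,2.6,0,0,0],[-1,0,0.04,2.6,0,0,0],[-1,0,0.04,2.6,0,0,0]], "grip_force": 25}}

```text
time_s: 3.7
ee_pos: [0.4869, -0.0358, 0.0695]
eef_rot: [-3.142, 0.0, -0.055]
force: [-0.6, 0.2, 0.4]
grip_width: 0.0336
grip_force: 0.0
```

Emit:
{"fn": "move_arm", "kwargs": {"targets": [[-1,0,0,0,0,0,0],[-1,0,0,0,0,0,0],[-1,0,0,0,0,0,0],[-1,0,0,0,0,0,0],[-1,0,0,0,0,0,0],[-1,0,0,0,0,0,0],[-1,0,0,-1,0,0,0],[-1,0,0,-2,0,0,0],[-1,0,0,-3,0,0,0],[-1,0,0,-3,0,0,0]]}}

```text
time_s: 4.7
ee_pos: [0.4889, -0.036, 0.2257]
eef_rot: [3.141, -0.01, -0.055]
force: [0.4, -0.7, -1.5]
grip_width: 0.0209
grip_force: 25.0
```

Run:
```python
from h import *
im,d=ctrl.camera("scene"); save("a",cv2.resize(im[100:320,200:450],None,fx=2.5,fy=2.5))
rows([(.436,.37,.2,-.0),(.436,.375,.034,-.0)])
```

```text
at 4.75 [ 0.488 -0.036  0.222] [ 3.141 -0.006 -0.055] w 0.021026058605332867 F [-0.213 -0.234 -1.312] 24.97774827032117
(0.436, 0.37, 0.2, -0.0) [-1.485 -8.048  0.43 ] [ 0.001 -0.005 -0.055]
(0.436, 0.375, 0.034, -0.0) [-1.509 -8.15   3.75 ] [ 0.001 -0.005 -0.055]
```

View pics/a.png

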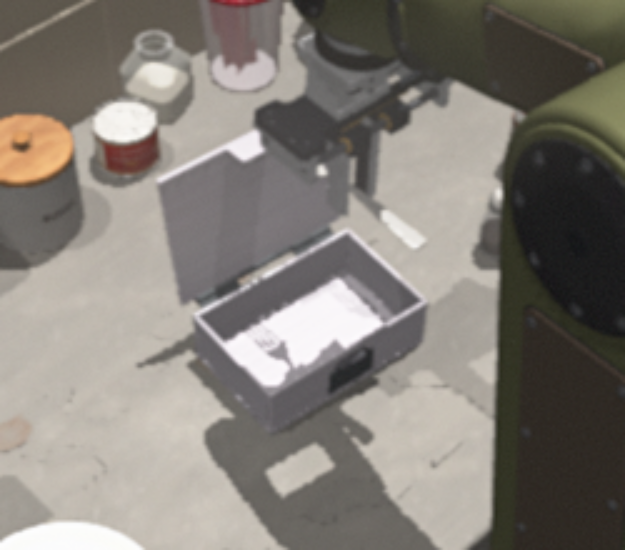

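The close view shows the fork held at its middle and clear of the box.

Emit:
{"fn": "move_arm", "kwargs": {"targets": [[-1,-0.18,-1,0,0,0,-0.01],[-1,-0.36,-2,0,0,0,-0.02],[-1,-0.54,-3,0,0,0,-0.03],[-1,-0.72,-4,0,0,0,-0.04],[-1,-0.9,-5,0,0,0,-0.05],[-1,-1.2,-6,0,0,0,-0.055],[-1,-1.4,-7,0.3,0,0,-0.055],[-1,-1.6,-8.1,0.8,0,0,-0.055],[-1,-1.6,-8.1,1.8,0,0,-0.055],[-1,-1.6,-8.1,2.8,0,0,-0.055],[-1,-1.6,-8.1,2.8,0,0,-0.055],[-1,-1.6,-8.1,2.8,0,0,-0.055]]}}

```text
time_s: 5.95
ee_pos: [0.4286, 0.3723, 0.0778]
eef_rot: [3.139, 0.003, -0.0]
force: [0.1, 0.2, -0.1]
grip_width: 0.0213
grip_force: 25.0
```

Run:
```python
from h import *
im,d=ctrl.camera("scene"); W=cloud("scene",d); save("b",cv2.resize(im[240:420,110:330],None,fx=3,fy=3))
for q in ctrl.cut_out("scene","fork")[:1]:
    P=W[q["region"]]; print(q["score"],np.nanmin(P,0),np.nanmedian(P,0),np.nanmax(P,0))
rows([(.432,.375,.034,-.0)])
```

```text
0.7 [0.337 0.362 0.078] [0.375 0.371 0.084] [0.438 0.38  0.092]
at 6.05 [0.43  0.373 0.081] [-3.14  -0.002 -0.001] w 0.0213218466748114 F [-0.201 -0.432 -0.482] 24.97755985954427
(0.432, 0.375, 0.034, -0.0) [ 0.032 -0.036  0.947] [-0.001 -0.002 -0.001]
```

View pics/b.png

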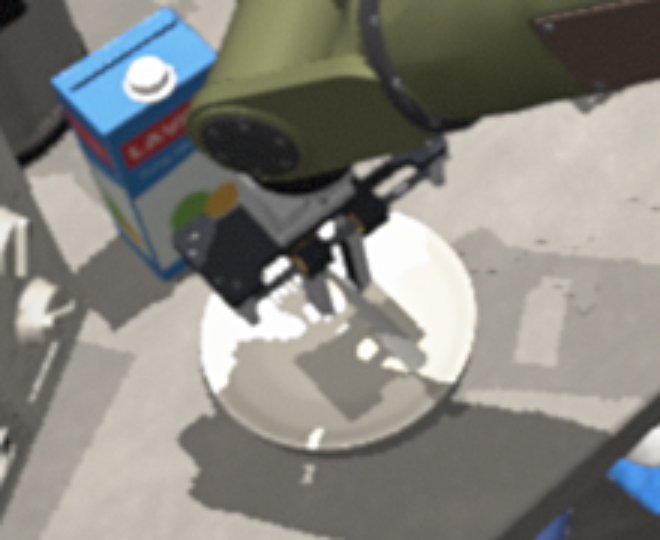

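The fork is level over the plate and the gripper is clear of the carton. I will lower and release.

Emit:
{"fn": "move_arm", "kwargs": {"targets": [[-1,0,-0.04,0.4,0,0,0],[-1,0,-0.04,0.8,0,0,0],[-1,0,-0.04,0.95,0,0,0],[-1,0,-0.04,0.95,0,0,0],[0,0,-0.04,0.95,0,0,0],[0,0,-0.04,0.95,0,0,0],[0,0,-0.04,0.95,0,0,0],[0,0,-0.04,0.95,0,0,0],[0,0,-0.04,0,0,0,0],[0,0,-0.04,-1,0,0,0],[0,0,-0.04,-2,0,0,0],[0,0,-0.04,-3,0,0,0]]}}

```text
time_s: 7.25
ee_pos: [0.429, 0.3748, 0.2318]
eef_rot: [-3.141, -0.0, -0.0]
force: [0.4, 0.1, -0.6]
grip_width: 0.0471
grip_force: 0.0
```

Run:
```python
from h import *
im,d=ctrl.camera("scene"); W=cloud("scene",d); save("c",cv2.resize(im[240:420,110:330],None,fx=3,fy=3))
for n in("fork","plate","milk_carton"):
  for q in ctrl.cut_out("scene",n)[:1]:
    P=W[q["region"]]; print(n,q["score"],np.nanmin(P,0),np.nanmedian(P,0),np.nanmax(P,0))
rows([(.35,-.15,.25,0.09)])
```

```text
fork 0.56 [0.338 0.361 0.005] [0.399 0.374 0.023] [0.523 0.387 0.036]
plate 0.6 [ 0.337  0.268 -0.006] [0.439 0.379 0.012] [0.536 0.474 0.036]
milk_carton 0.95 [ 0.399  0.353 -0.002] [0.566 0.424 0.128] [0.629 0.462 0.351]
at 7.45 [0.429 0.375 0.23 ] [-3.14  -0.002 -0.   ] w 0.046960866031478476 F [ 0.268  0.153 -0.42 ] 0.0
(0.35, -0.15, 0.25, 0.09) [-1.587 10.503 -0.409] [-0.001 -0.002 -0.09 ]
```

View pics/c.png

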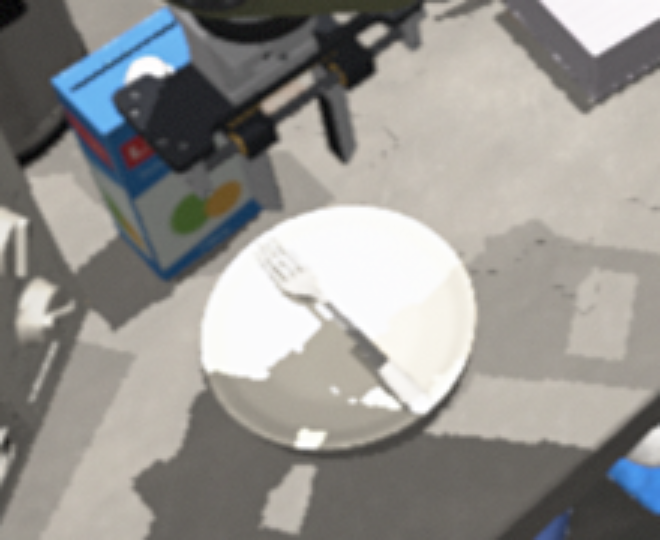

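The fork lies on the plate, from about (270,245) to (420,400) in the crop. Next is the lemon.

Emit:
{"fn": "move_arm", "kwargs": {"targets": [[1,-0.2,1,-0.2,0,0,0.01],[1,-0.2,2,-0.2,0,0,0.02],[1,-0.2,3,-0.2,0,0,0.03],[1,-0.2,4,-0.2,0,0,0.04],[1,-0.2,5,-0.2,0,0,0.05],[1,-0.2,6,-0.2,0,0,0.06],[1,-0.2,7,-0.2,0,0,0.07],[1,-0.2,8,-0.2,0,0,0.07],[1,-0.2,9,-0.2,0,0,0.07],[1,-0.1,10,-0.2,0,0,0.07],[1,0,11,-0.2,0,0,0.07],[1,0.1,12,-0.2,0,0,0.07]]}}

```text
time_s: 8.65
ee_pos: [0.4332, -0.2243, 0.2379]
eef_rot: [-3.14, 0.002, -0.07]
force: [0.9, 0.8, -0.5]
grip_width: 0.0941
grip_force: 0.0
```

Run:
```python
from h import *
W=[]
for c in("top",):
    im,d=ctrl.camera(c); X=cloud(c,d)
    for n in("lemon","spice_jar","tea_glass","salt_shaker","fork"):
        for q in ctrl.cut_out(c,n)[:1]:
            P=X[q["region"]]; P=P[~np.isnan(P[:,0])]; print(c,n,round(q["score"],2),len(P),np.percentile(P,3,0),np.median(P,0),np.percentile(P,97,0))
            if n=="lemon": x=P[P[:,2]>.02][:,:2]; e=np.linalg.eigh(np.cov(x.T)); print(e[0]*1e6,e[1])
rows([(.445,-.388,.23,-.07),(.445,-.388,.025,-.07)])
```

```text
top lemon 0.67 126 [ 0.416 -0.411  0.031] [ 0.433 -0.393  0.044] [ 0.458 -0.376  0.055]
[ 49.493 264.083] [[-0.749 -0.663]
 [-0.663  0.749]]
top spice_jar 0.68 159 [ 0.452 -0.411  0.006] [ 0.549 -0.391  0.107] [ 0.579 -0.267  0.508]
top fork 0.61 153 [0.346 0.368 0.013] [0.386 0.376 0.023] [0.495 0.384 0.035]
at 8.95 [ 0.434 -0.221  0.239] [-3.141  0.001 -0.07 ] w 0.09413276811612453 F [ 0.422  0.482 -0.144] 0.0
(0.445, -0.388, 0.23, -0.07) [0.456 3.309 0.169] [-0.001  0.001  0.   ]
(0.445, -0.388, 0.025, -0.07) [0.462 3.313 4.269] [-0.001  0.001  0.   ]
```

Run:
```python
from h import *
z=np.load("top0.npz"); im=z["im"]; W=z["W"]
hsv=cv2.cvtColor(im,cv2.COLOR_RGB2HSV)
m=np.zeros(im.shape[:2],bool); m[235:290,445:495]=True
m&=(hsv[...,0]>18)&(hsv[...,0]<36)&(hsv[...,1]>110)
v,u=np.nonzero(m)
P=np.array([ray("top",(a,b),.027) for a,b in zip(u,v)])[:,:2]
print(len(P),P.min(0),P.max(0),cv2.fitEllipse((P*1000).astype(np.float32)[cv2.convexHull((P*1000).astype(np.float32),returnPoints=False).ravel()]))
e=np.linalg.eigh(np.cov(P.T)); print(P.mean(0),4*np.sqrt(e[0]),e[1])
```

```text
307 [ 0.413 -0.417] [ 0.481 -0.367] ((446.7899475097656, -391.2967834472656), (49.61113739013672, 65.12696838378906), 79.82548522949219)
[ 0.446 -0.391] [0.051 0.066] [[-0.198 -0.98 ]
 [-0.98   0.198]]
```

Emit:
{"fn": "move_arm", "kwargs": {"targets": [[1,0.15,1,0.1,0,0,0.05],[1,0.3,2,0.2,0,0,0.1],[1,0.48,3.33,0.3,0,0,0.1],[1,0.48,3.33,1.2,0,0,0.1],[1,0.48,3.33,2.1,0,0,0.1],[1,0.48,3.33,2.8,0,0,0.1],[1,0.48,3.33,3.4,0,0,0.1],[1,0.48,3.33,3.9,0,0,0.1],[1,0.48,3.33,4.25,0,0,0.1],[1,0.48,3.33,4.25,0,0,0.1],[1,0.48,3.33,4.25,0,0,0.1]]}}

```text
time_s: 10.05
ee_pos: [0.4469, -0.3893, 0.0276]
eef_rot: [3.142, -0.0, -0.169]
force: [0.0, -0.3, 0.9]
grip_width: 0.0938
grip_force: 0.0
```

Emit:
{"fn": "move_arm", "kwargs": {"targets": [[-1,0,0,0,0,0,0],[-1,0,0,0,0,0,0],[-1,0,0,0,0,0,0],[-1,0,0,0,0,0,0],[-1,0,0,0,0,0,0],[-1,0,0,0,0,0,0],[-1,0,0,0,0,0,0],[-1,0,0,0,0,0,0]], "grip_force": 20}}

```text
time_s: 10.85
ee_pos: [0.4463, -0.3903, 0.027]
eef_rot: [3.141, -0.0, -0.17]
force: [-0.1, -0.4, 1.6]
grip_width: 0.0516
grip_force: 20.0
```

Emit:
{"fn": "move_arm", "kwargs": {"targets": [[-1,0,0,-0.5,0,0,0],[-1,0,0,-1.3,0,0,0],[-1,0,0,-2.2,0,0,0],[-1,0,0,-3.2,0,0,0],[-1,0,0,-3.6,0,0,0],[-1,0,0,-3.6,0,0,0]]}}

```text
time_s: 11.45
ee_pos: [0.447, -0.3907, 0.2101]
eef_rot: [3.139, -0.004, -0.17]
force: [0.9, -1.0, -1.3]
grip_width: 0.0511
grip_force: 20.0
```

Run:
```python
from h import *
rows([(.502,-.011,.2,-.11),(.502,-.011,.040,-.11)])
```

```text
at 11.45 [ 0.447 -0.391  0.21 ] [ 3.139 -0.004 -0.17 ] w 0.051138578575514605 F [ 0.894 -1.009 -1.292] 19.999833396286704
(0.502, -0.011, 0.2, -0.11) [-0.203 -7.672  0.178] [ 0.003 -0.004 -0.06 ]
(0.502, -0.011, 0.04, -0.11) [-0.217 -7.681  3.378] [ 0.003 -0.004 -0.06 ]
```

Emit:
{"fn": "move_arm", "kwargs": {"targets": [[-1,-0.03,-1,0,0,0,-0.02],[-1,-0.06,-2,0,0,0,-0.04],[-1,-0.09,-3,0,0,0,-0.06],[-1,-0.12,-4,0,0,0,-0.06],[-1,-0.15,-5,0,0,0,-0.06],[-1,-0.18,-6,0,0,0,-0.06],[-1,-0.2,-7,0,0,0,-0.06],[-1,-0.2,-7.68,0.2,0,0,-0.06],[-1,-0.2,-7.68,1,0,0,-0.06],[-1,-0.2,-7.68,1.8,0,0,-0.06],[-1,-0.2,-7.68,2.0,0,0,-0.06],[-1,-0.2,-7.68,2.0,0,0,-0.06]]}}

```text
time_s: 12.65
ee_pos: [0.5004, -0.01, 0.1053]
eef_rot: [3.142, 0.004, -0.11]
force: [0.2, -0.4, -1.0]
grip_width: 0.0509
grip_force: 20.0
```

Run:
```python
from h import *
im,d=ctrl.camera("scene"); save("d",cv2.resize(im[100:320,200:450],None,fx=2.5,fy=2.5))
rows([(.502,-.011,.035,-.11)])
```

```text
at 12.7 [ 0.501 -0.01   0.107] [-3.142  0.001 -0.111] w 0.05132523520078259 F [-0.234 -0.734 -0.147] 19.99990515760146
(0.502, -0.011, 0.035, -0.11) [0.015 0.015 1.441] [-0.     0.001 -0.001]
```

View pics/d.png

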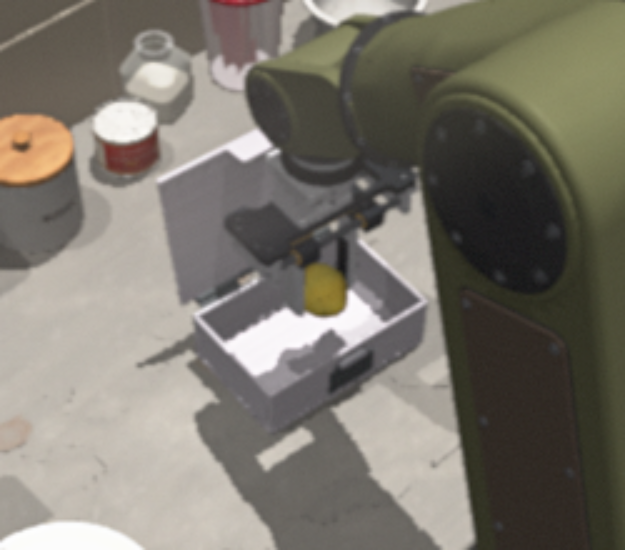

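The lemon is held over the middle of the box and is clear of the lid. I will lower and release.

Emit:
{"fn": "move_arm", "kwargs": {"targets": [[-1,0,0,0.6,0,0,0],[-1,0,0,1.1,0,0,0],[-1,0,0,1.4,0,0,0],[-1,0,0,1.4,0,0,0],[0.8,0,0,1.4,0,0,0],[0.8,0,0,1.4,0,0,0],[0.8,0,0,1.4,0,0,0],[0.8,0,0,1.4,0,0,0],[0.8,0,0,0.6,0,0,0],[0.8,0,0,-0.4,0,0,0],[0.8,0,0,-1.4,0,0,0],[0.8,0,0,-2.4,0,0,0]]}}

```text
time_s: 13.9
ee_pos: [0.501, -0.01, 0.2295]
eef_rot: [3.142, -0.001, -0.11]
force: [0.3, -0.4, -0.3]
grip_width: 0.0846
grip_force: 0.0
```

Emit:
{"fn": "move_arm", "kwargs": {"targets": [[-1,-0.5,0,-0.6,0,0,0],[-1,-1,0,-1.2,0,0,0],[-1,-1.5,0,-1.5,0,0,0],[-1,-2,0,-1.5,0,0,0],[-1,-2,0,-1.5,0,0,0]]}}

```text
time_s: 14.4
ee_pos: [0.4005, 0.0013, 0.3032]
eef_rot: [-3.141, -0.003, -0.11]
force: [0.4, 0.4, 0.2]
grip_width: 0.0481
grip_force: 0.0
```

Run:
```python
from h import *
A=[]
for c in("scene","top"):
    im,d=ctrl.camera(c); W=cloud(c,d); A.append(W.reshape(-1,3))
    for n in ("lemon","lid"):
        for q in ctrl.cut_out(c,n)[:1]:
            P=W[q["region"]]; P=P[~np.isnan(P[:,0])]; print(c,n,q["score"],np.percentile(P,3,0),np.median(P,0),np.percentile(P,97,0))
            if n=="lid": l=P; 
W=np.concatenate(A); W=W[~np.isnan(W[:,0])]
q=W[((W>[.575,-.15,.09])&(W<[.67,.12,.24])).all(1)]; c=np.median(q,0)
q=q[np.abs((q-c)@np.array([-.989,.11,.095]))<.015]; c=q.mean(0); n=np.linalg.svd(q-c,full_matrices=0)[2][2]; n*=-np.sign(n[0]); print("lid",len(q),c,n,q[:,2].max(),np.arcsin(n[2])+np.pi/2)
rows([])
```

```text
scene lemon 0.66 [ 0.474 -0.04   0.003] [ 0.496 -0.002  0.045] [0.538 0.014 0.056]
scene lid 0.56 [ 0.588 -0.108  0.07 ] [ 0.606 -0.006  0.141] [0.624 0.074 0.221]
top lid 0.87 [ 0.589 -0.115  0.07 ] [ 0.605 -0.019  0.154] [0.623 0.075 0.224]
lid 4204 [ 0.608 -0.012  0.158] [-0.986  0.112  0.124] 0.2290930093546757 1.6949608757675179
at 14.7 [0.402 0.001 0.302] [ 3.142  0.001 -0.11 ] w 0.024109888207528518 F [-0.069 -0.461  0.17 ] 0.0
```

Run:
```python
from h import *
A=[]
for c in("scene","top"):
    im,d=ctrl.camera(c); A.append(cloud(c,d).reshape(-1,3))
    for n,z in(("lunchbox",0),("lid_hinge",.064),("lid_edge",.217)):
        for q in ctrl.tip_of(c,n)[:1]: print(c,n,q["score"],ray(c,q["point"],z))
W=np.concatenate(A); W=W[~np.isnan(W[:,0])]
q=W[((W>[.4,-.15,.058])&(W<[.62,.12,.068])).all(1)]
ex=np.array([.9938,-.1115]); ey=np.array([.1115,.9938]); b=(q[:,:2]-[.51,-.012])
a=np.c_[b@ex,b@ey]; print(len(a)); print(np.histogram(a[:,0],np.arange(-.1,.1,.004))); print(np.percentile(a[:,1],[1,3,97,99]))
```

```text
scene lunchbox 0.62 [ 0.52  -0.018  0.   ]
scene lid_hinge 0.77 [ 0.591 -0.021  0.064]
scene lid_edge 0.92 [ 0.628 -0.031  0.217]
top lid_hinge 0.8 [ 0.593 -0.024  0.064]
top lid_edge 0.93 [ 0.622 -0.03   0.217]
1099
(array([  0,   0,   0,   0,   0,   0,   0,   0,   0,  44, 117,  26,   5,
         7,   6,   6,   7,   7,   8,   6,   8,   7,   7,   5,   5,  10,
         5,  10,   5,   8,   8,   3,   7,   9,   7,   8,   6,  10,  11,
         8,  22, 163, 115,  83, 105, 130,  86,   9,   0]), array([-0.1  , -0.096, -0.092, -0.088, -0.084, -0.08 , -0.076, -0.072,
       -0.068, -0.064, -0.06 , -0.056, -0.052, -0.048, -0.044, -0.04 ,
       -0.036, -0.032, -0.028, -0.024, -0.02 , -0.016, -0.012, -0.008,
       -0.004,  0.   ,  0.004,  0.008,  0.012,  0.016,  0.02 ,  0.024,
        0.028,  0.032,  0.036,  0.04 ,  0.044,  0.048,  0.052,  0.056,
        0.06 ,  0.064,  0.068,  0.072,  0.076,  0.08 ,  0.084,  0.088,
        0.092,  0.096]))
[-0.1   -0.098  0.1    0.101]
```

Run:
```python
from h import *
rows([(.647,-.027,.302,-.111),(.647,-.027,.207,-.111)])
f0=-.055; z0=.207
for t in np.arange(1.7,-.01,-.1):
    r=.145; f=r*np.cos(t)-.006*np.sin(t)-.008; z=.064+r*np.sin(t)+.006*np.cos(t)+.014
    if t>1.45: z=.207
    print(round(t,2),"shift from low pose: x",(f0-f)/.05,"z",(z0-z)/.05)
```

```text
at 15.1 [0.402 0.001 0.302] [-3.142  0.    -0.11 ] w 0.00041910501408204463 F [-0.319 -0.681  0.905] 0.0
(0.647, -0.027, 0.302, -0.111) [ 4.93   0.017 -0.003] [-0.     0.     0.001]
(0.647, -0.027, 0.207, -0.111) [4.93  0.017 1.897] [-0.     0.     0.001]
1.7 shift from low pose: x -0.44735118928868234 z 0.0
1.6 shift from low pose: x -0.7353725529612823 z 0.0
1.5 shift from low pose: x -1.0254384864438524 z 0.0
1.4 shift from low pose: x -1.3146507468120843 z -0.2982002741145634
1.3 shift from low pose: x -1.6001196207612414 z -0.24641859714480963
1.2 shift from low pose: x -1.8789927976662872 z -0.166396279842157
1.1 shift from low pose: x -2.1484838689268035 z -0.05893287874923159
1.0 shift from low pose: x -2.4059001688406587 z 0.07489786735292381
0.9 shift from low pose: x -2.6486696788296302 z 0.2337587658878193
0.8 shift from low pose: x -2.8743667261988386 z 0.4160625312697258
0.7 shift from low pose: x -3.080736220656495 z 0.6199876445365587
0.6 shift from low pose: x -3.265716186430664 z 0.8434965533652378
0.5 shift from low pose: x -3.4274583648495773 z 1.0843560306209692
0.4 shift from low pose: x -3.5643466815313296 z 1.3401594880245697
0.3 shift from low pose: x -3.6750133936648974 z 1.6083510219870456
0.2 shift from low pose: x -3.7583527560441934 z 1.8862509513533772
0.1 shift from low pose: x -3.813532069308655 z 2.171082591890839
-0.0 shift from low pose: x -3.8399999999999994 z 2.460000000000004
```

Emit:
{"fn": "move_arm", "kwargs": {"targets": [[-1,1,0,-0.2,0,0,0],[-1,2,0,-0.3,0,0,0],[-1,3,0,-0.3,0,0,0],[-1,4,0,-0.3,0,0,0],[-1,4.93,0,0,0,0,0],[-1,4.93,0,0,0,0,0],[-1,4.93,0,0.6,0,0,0],[-1,4.93,0,1.2,0,0,0],[-1,4.93,0,1.9,0,0,0],[-1,4.93,0,1.9,0,0,0],[-1,4.93,0,1.9,0,0,0]]}}

```text
time_s: 16.2
ee_pos: [0.6471, -0.0261, 0.2084]
eef_rot: [-3.142, -0.001, -0.11]
force: [0.7, 0.0, 0.3]
grip_width: 0.0002
grip_force: 0.0
```

Run:
```python
from h import *
im,d=ctrl.camera("scene"); save("e",cv2.resize(im[100:320,200:450],None,fx=2.5,fy=2.5))
rows([])
```

```text
at 16.25 [ 0.648 -0.026  0.209] [-3.142 -0.003 -0.11 ] w 0.0002256021935338598 F [-0.826 -0.197 -0.134] 0.0
```

View pics/e.png

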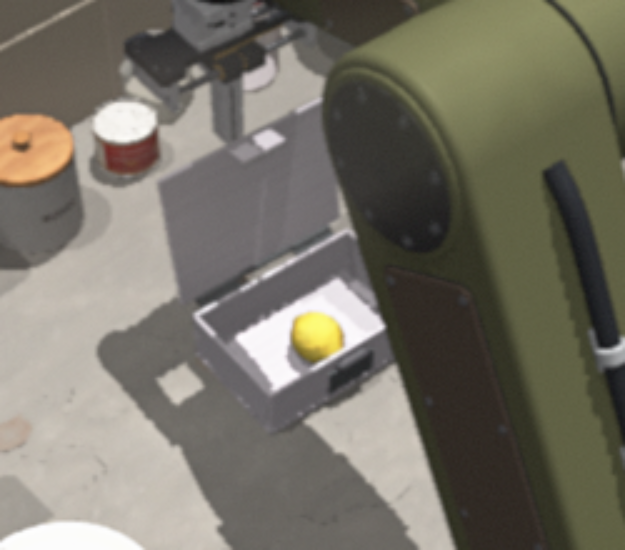

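The closed fingers stand behind the lid at (230,110), and the lemon lies in the box at (317,335). Now I swing the lid over.

Emit:
{"fn": "move_arm", "kwargs": {"targets": [[-1,-0.3,0,0,0,0,0],[-1,-0.6,0,0,0,0,0],[-1,-0.9,0,0,0,0,0],[-1,-1.2,0,0,0,0,0],[-1,-1.5,0,0,0,0,0],[-1,-1.8,0,0,0,0,0],[-1,-2.1,0,0,0,0,0],[-1,-2.4,0,0.08,0,0,0],[-1,-2.65,0,0.23,0,0,0],[-1,-2.87,0,0.42,0,0,0],[-1,-2.87,0,0.42,0,0,0]]}}

```text
time_s: 17.35
ee_pos: [0.5042, -0.0103, 0.1874]
eef_rot: [-3.142, -0.002, -0.11]
force: [0.6, -0.0, 0.2]
grip_width: 0.0001
grip_force: 0.0
```

Emit:
{"fn": "move_arm", "kwargs": {"targets": [[-1,-0.2,0,0.2,0,0,0],[-1,-0.39,0,0.42,0,0,0],[-1,-0.55,0,0.66,0,0,0],[-1,-0.69,0,0.92,0,0,0],[-1,-0.8,0,1.19,0,0,0],[-1,-0.88,0,1.46,0,0,0],[-1,-0.92,0,1.65,0,0,0],[-1,-0.92,0,1.65,0,0,0]]}}

```text
time_s: 18.15
ee_pos: [0.459, -0.0053, 0.1036]
eef_rot: [-3.142, 0.0, -0.11]
force: [-0.5, 0.2, 0.1]
grip_width: 0.0004
grip_force: 0.0
```

Run:
```python
from h import *
im,d=ctrl.camera("scene"); save("f",cv2.resize(im[100:320,200:450],None,fx=2.5,fy=2.5))
rows([])
```

```text
at 18.2 [ 0.459 -0.005  0.104] [-3.142 -0.001 -0.11 ] w 0.0002558628866436601 F [0.526 0.208 0.784] 0.0
```

View pics/f.png

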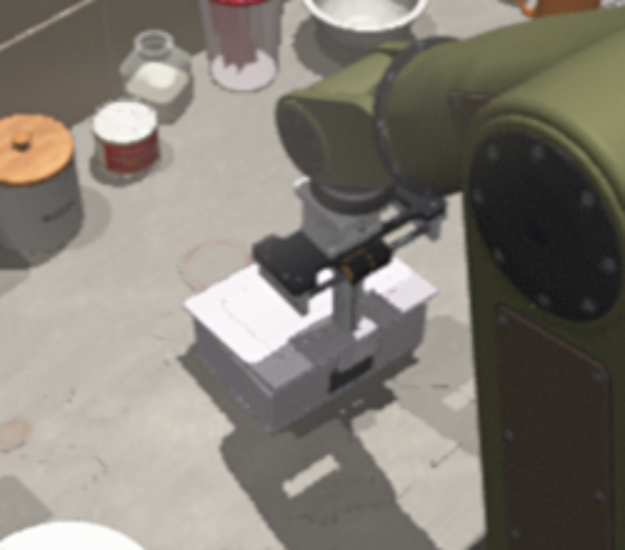

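The lid is down to near the catch, with the fingers on its front edge at (350,320). Now I press.

Emit:
{"fn": "move_arm", "kwargs": {"targets": [[-1,-0.1,0,0.1,0,0,0],[-1,-0.1,0,0.2,0,0,0],[-1,-0.1,0,0.28,0,0,0],[-1,-0.1,0,0.34,0,0,0],[-1,-0.1,0,0.38,0,0,0],[-1,-0.1,0,0.42,0,0,0],[-1,-0.1,0,0.42,0,0,0]]}}

```text
time_s: 18.9
ee_pos: [0.454, -0.0047, 0.0838]
eef_rot: [3.142, -0.001, -0.11]
force: [-9.4, 0.5, 21.6]
grip_width: 0.0006
grip_force: 10.7
```

Emit:
{"fn": "move_arm", "kwargs": {"targets": [[-1,0,0,0.05,0,0,0],[-1,0,0,0.08,0,0,0],[-1,0,0,0.08,0,0,0],[-1,0,0,0,0,0,0],[-1,0,0,-0.5,0,0,0],[-1,0,0,-1.3,0,0,0],[-1,-0.6,0,-2.3,0,0,0],[-1,-1.2,0,-3.3,0,0,0],[-1,-1.2,0,-3.3,0,0,0]]}}

```text
time_s: 19.8
ee_pos: [0.3936, 0.002, 0.2513]
eef_rot: [-3.141, -0.006, -0.11]
force: [0.2, -0.8, -1.0]
grip_width: 0.0005
grip_force: 0.0
```

Run:
```python
from h import *
A=[]
for c in("scene","top"):
    im,d=ctrl.camera(c); W=cloud(c,d); A.append(W.reshape(-1,3))
    if c=="scene": save("g",im)
    for q in ctrl.cut_out(c,"fork")[:1]: P=W[q["region"]]; print(c,"fork",np.nanmin(P,0),np.nanmax(P,0))
W=np.concatenate(A); W=W[~np.isnan(W[:,0])]
q=W[((W>[.445,-.1,.055])&(W<[.58,.08,.1])).all(1)]
s=np.linalg.lstsq(np.c_[q[:,:2],np.ones(len(q))],q[:,2],rcond=None)[0]; print(len(q),s,[np.median(q[(q[:,0]>a)&(q[:,0]<a+.03),2]) for a in(.445,.48,.51,.54)])
rows([])
```

```text
scene fork [0.338 0.361 0.005] [0.503 0.385 0.036]
top fork [0.34  0.366 0.003] [0.517 0.391 0.039]
4220 [ 0.005 -0.001  0.069] [np.float64(0.07013829777004368), np.float64(0.0710940909253427), np.float64(0.07124729433477674), np.float64(0.07117206825076816)]
at 20.0 [0.394 0.002 0.247] [-3.142  0.    -0.11 ] w 0.000354436375532219 F [-0.702  0.08   0.396] 0.0
```

View pics/g.png

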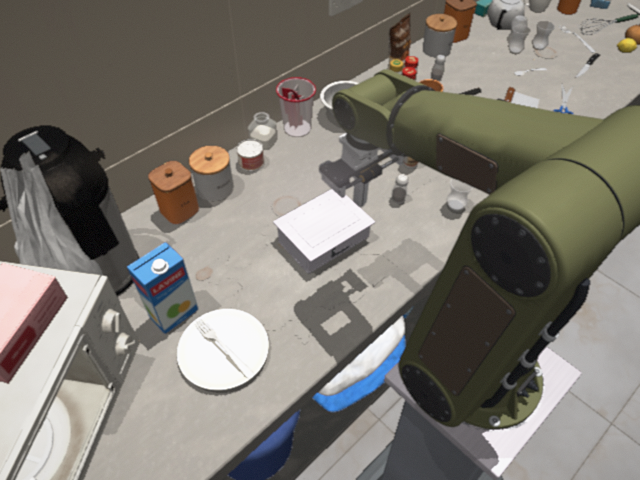

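The lid lies flat at 70–71 mm (325,218), which means it is shut. The fork is on the plate (222,345) and the bystanders are standing.

```bash
python3 -c "
from h import *
print(ctrl.hand_in())"
```

```text
the job is handed in; nothing more can be done
None
```

The fork is on the plate, the lemon is in the lunch box with the lid pressed shut past its catch, the bystanders look unmoved, and the job was handed in at about 20 s; the hand-in call returned no verdict.

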